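# Lay the cut glass on the suncatcher patterns

## Robot

A 6-joint arm with a two-finger parallel gripper is mounted at the origin on the work surface. World frame = base frame: x ahead of the robot, y to its left, z up, the work surface at z = 0. Lengths are in mm, angles in rad, forces in N, time in s.
With the tool pointing down it reaches from about 275 to 1000 mm from the base axis. Payload 8.4 kg.
Tool frame: the origin (TCP) lies midway between the tips of the shut fingers; the grasp point (between the pads) lies 19 mm behind it; z points along the fingers, y is the line along which they close (so a half turn about z gives the same grasp; the last joint's range is limited). The gripper opens to 85 mm and grips with 20 to 120 N. Pads are 22 mm wide; open, the fingers measure 114 mm over their backs; the gripper's body (76 mm by 85 mm) begins 54 mm behind the grasp point. The pads swing forward as they close: fully open they stand 13 mm farther back than shut.
Start: joints at [1.188, 0.353, 1.633, -0, 1.155, -0.002], TCP at [232.288, 580.233, 231.281] pointing down, gripper open.
Joint ranges: [-2.63, 2.63], [-0.92, 2.1], [0.06, 2.66], [-1.3, 4.44], [0, 2.69], [-3.02, 3.02]. Speed limits (rad/s): [2.22, 2.22, 2.79, 3.14, 3.14, 3.14].

## Interface

Orientations are given as [roll, pitch, yaw] about the fixed x, y, z axes, in that order (R = Rz(yaw) Ry(pitch) Rx(roll)).
In Python, from workcell import arm gives the robot as it stands.
- The arm moves only by the tool drive_tool, never from a script. Its argument "series" is one flat list of numbers, 7 for each row, row after row: the shift along the tool's x, y, z in m, then the turn, a rotation vector about the tool's x, y, z in rad, then the opening, from -1 (shut) to 1 (fully open). A call has 1 to 5 rows; each row shifts and turns the commanded pose from where the row before left it, along the tool's axes as they then stand; what a row does not reach is not made up. A row lasts 1/12 s, in which the tool goes at most 41.7 mm and 7.16 degrees, less where a joint would pass 70% of its speed; a pose out of reach is approached as far as the arm can. A call is refused whole if a number of a shift passes 0.0417 or a number of a turn 0.125, either way. A call with a gripper value outside its range is refused whole. The fingers move at their own pace and stop on an object; the grip force is fixed at half the most. Time passes only in rows, so rows that do not move let the fingers close. It gives the time, the measured TCP pose, the force, the opening and the grip force at its end, in the units of the state.
- arm.state(): the state, without advancing time (a new reading comes with each control period).
- arm.snapshot(name): name is "scene" or "top" or "wrist"; returns (picture, depth): 400x640x3 uint8, red, green, blue; 400x640 float32, mm along the optical axis (not along the pixel's ray), 0 where there is no reading.
- arm.calibration(name): a dict with "camera_matrix" (3x3 intrinsics, pixels), "pose" (4x4, takes a point from camera to world coordinates); the wrist camera has in their place "T_tool_cam" (4x4, takes a point from camera to tool coordinates, whose origin is the TCP and whose axes are the flange's). Camera axes: x right, y down, z forward; pixel columns grow to the right and rows downward; lengths in mm; the calibration is good to about 2 mm. A picture is of the moment at which its call begins: read the wrist's pose just before it. calibration takes no time and is no camera call.
- arm.close_job(): hands the job in; it is judged then, once.
The state is a dict: "time_s": time; "joint_positions": joint angles; "joint_velocities": joint speeds; "tau": joint torques, N m; "tcp_pos": TCP position; "tool_rot": TCP orientation; "contact_force": force on the tool from outside, world axes, zero at the start; "ft_torque": the same for the moment, N m; "width": finger opening in mm; "finger_force": force on a finger pad.
Only numpy, scipy, OpenCV 4.12 (cv2) and the standard library are available. Lean on these libraries where they do the work, as an engineer would, in place of code of your own. Each camera call takes 0.05 s, during which the arm holds its last target. There are 200 camera calls.

## Task

Lay each of the four finished glass pieces (large round, small round, square, long bar) flat on the pattern board whose black outline has its shape and size, centred in the outline and turned to match it. Set each piece down gently, never dropping it, and leave the two waste offcuts (the triangle and the L) where they lie.

Things in the scene. Friction and masses are not known exactly. Their poses are not given: they have to be found in the camera images.
- glass_large_round: The larger round piece of teal slab glass: disc 60 mm in diameter, 18 mm thick, about 0.13 kg. It lies flat on the bench near the robot, among the other teal pieces; origin at the centre of its underside, z up; any place in the row (left to right, 10 cm or more between centres). Can be pinched from above across its diameter.
- glass_small_round: The smaller round piece of teal slab glass: disc 40 mm in diameter, 18 mm thick, about 0.06 kg. It lies flat on the bench near the robot, among the other teal pieces; origin at the centre of its underside, z up; any place in the row (left to right, 10 cm or more between centres). Can be pinched from above across its diameter.
- glass_square: Square piece of teal slab glass, 48 x 48 mm, 18 mm thick, about 0.10 kg; x and y along its edges. It lies flat on the bench near the robot, among the other teal pieces; origin at the centre of its underside, z up; any place in the row (left to right, 10 cm or more between centres). Can be pinched from above across either pair of sides.
- glass_bar: Long rectangular piece of teal slab glass, 84 mm along its x, 30 mm along its y, 18 mm thick, about 0.11 kg. It lies flat on the bench near the robot, among the other teal pieces; origin at the centre of its underside, z up; any place in the row (left to right, 10 cm or more between centres). Can be pinched from above across its 30 mm width.
- board_large_round: Fixed pattern board in the far row: plywood plate 100 x 100 x 4 mm, white paper on top, pale rays to its corners, a bold black outline round its centre. Origin at the centre of its underside, straight below the outline's centre; x, y along the edges. The outline is a circle a little over 60 mm in diameter.
- board_small_round: Fixed pattern board in the far row: plywood plate 100 x 100 x 4 mm, white paper on top, pale rays to its corners, a bold black outline round its centre. Origin at the centre of its underside, straight below the outline's centre; x, y along the edges. The outline is a circle a little over 40 mm in diameter.
- board_square: Fixed pattern board in the far row: plywood plate 100 x 100 x 4 mm, white paper on top, pale rays to its corners, a bold black outline round its centre. Origin at the centre of its underside, straight below the outline's centre; x, y along the edges. The outline is a square a little over 48 mm wide, its sides along the board's x and y.
- board_bar: Fixed pattern board in the far row: plywood plate 100 x 100 x 4 mm, white paper on top, pale rays to its corners, a bold black outline round its centre. Origin at the centre of its underside, straight below the outline's centre; x, y along the edges. The outline is a long rectangle a little over 84 mm along the board's x and 30 mm along its y.
- offcut_triangle: Waste: a triangular offcut of the same teal glass, sides 55 mm, 18 mm thick, with no outline on any board; lies in the same row as the glass pieces. Origin at the centre of its underside.
- offcut_notched: Waste: an L-shaped offcut of the same teal glass, 52 x 52 mm with legs 20 mm wide, 18 mm thick, with no outline on any board; lies in the same row. Origin on the underside, at the middle of the 52 x 52 mm square.
Things that resemble listed ones, but are neither listed nor needed, are in the scene too. Leave any blue or yellow look-alike of the glass_bar alone.

How it is judged (in metres and radians):
At the end, for the whole second after the job is handed in: Each glass piece rests flat (0.12 rad) on the board with its outline, centred within 10 mm; bar and square turned to it within 0.2 rad (half turns of the bar, quarter turns of the square count the same); pieces at rest; both offcuts within 20 mm of their starts (horizontal distance between glass_large_round and board_large_round below 0.01 m and z of glass_large_round in the frame of board_large_round between 0.001 and 0.008 m and angle between each of glass_large_round, glass_small_round, glass_square, glass_bar's own z axis and vertical below 0.12 rad and linear speed of each of glass_large_round, glass_small_round, glass_square, glass_bar below 0.02 m/s and horizontal distance between glass_small_round and board_small_round below 0.01 m and z of glass_small_round in the frame of board_small_round between 0.001 and 0.008 m and horizontal distance between glass_square and board_square below 0.01 m and z of glass_square in the frame of board_square between 0.001 and 0.008 m and horizontal distance between glass_bar and board_bar below 0.01 m and z of glass_bar in the frame of board_bar between 0.001 and 0.008 m and angle between the x axis of glass_bar and the x axis of board_bar, either way round below 0.2 rad and (angle between the x axis of glass_square and the x axis of board_square, either way round below 0.2 rad or angle between the x axis of glass_square and the y axis of board_square, either way round below 0.2 rad) and distance of each of offcut_triangle, offcut_notched from where it was at the start of the episode below 0.02 m); the robot touches nothing.
It fails at once if a glass piece is dropped: it moves faster than 0.6 m/s while the fingers do not touch it (a free fall of about 2 cm) ((linear speed of glass_large_round above 0.6 m/s and contact force between glass_large_round and the fingers below 0.05 N) or (linear speed of glass_small_round above 0.6 m/s and contact force between glass_small_round and the fingers below 0.05 N) or (linear speed of glass_square above 0.6 m/s and contact force between glass_square and the fingers below 0.05 N) or (linear speed of glass_bar above 0.6 m/s and contact force between glass_bar and the fingers below 0.05 N)).
It fails at once if an offcut is shifted by more than 2 cm (distance of any of offcut_triangle, offcut_notched from where it was at the start of the episode above 0.02 m).
It also fails if it takes over 106 s, if anything falls off the work surface, if the arm or the gripper's body presses on something with over 40 N, if the wrist force passes 120 N, or if a joint passes its speed limit or range.

## Working session

There is one attempt and no reset: what is moved stays moved. The work goes in short steps, Python scripts to look and compute and a tool call to move; the robot and the scene stay as the last step left them, time stands still between calls to the robot, and variables do not carry over. Pictures are saved under pics/ and viewed, at most 14 in all, crops included, and the job is handed in when it is done.

Besides the shell and the picture viewer there is one more tool, called after "Call:" in YAML: its name, and indented under it one key for each argument. drive_tool: Moves the arm, as the interface text tells. Its arguments: {"type":"object","properties":{"series":{"type":"array","items":{"type":"number"}}},"required":["series"]}

```bash
mkdir -p pics; ls; python3 - <<'E'
from workcell import arm
import cv2,numpy as np
np.set_printoptions(suppress=True,precision=3)
for n in ("top","scene"):
    p,d=arm.snapshot(n); cv2.imwrite(f"pics/{n}0.png",p[:,:,::-1]); np.savez(f"{n}0.npz",p=p,d=d)
    c=arm.calibration(n);print(n,c["camera_matrix"],c["pose"])
print(arm.calibration("wrist"));print(arm.state())
E
```

```text
pics
top [[444.612   0.    319.832]
 [  0.    444.612 199.151]
 [  0.      0.      1.   ]] [[   0.005   -0.988    0.156  348.089]
 [  -1.      -0.004    0.009   59.42 ]
 [  -0.008   -0.156   -0.988 1010.295]
 [   0.       0.       0.       1.   ]]
scene [[379.082   0.    322.498]
 [  0.    379.082 200.746]
 [  0.      0.      1.   ]] [[ -0.645   0.619  -0.448 893.21 ]
 [  0.765   0.518  -0.383 394.106]
 [ -0.005  -0.59   -0.808 813.311]
 [  0.      0.      0.      1.   ]]
{'camera_matrix': array([[299.627,   0.   , 319.365],
       [  0.   , 299.627, 200.843],
       [  0.   ,   0.   ,   1.   ]]), 'T_tool_cam': array([[   0.   ,   -0.95 ,   -0.312,   79.479],
       [   1.   ,    0.   ,   -0.   ,    1.491],
       [   0.   ,   -0.312,    0.95 , -142.183],
       [   0.   ,    0.   ,    0.   ,    1.   ]])}
{'time_s': 0.1, 'joint_positions': array([ 1.188,  0.354,  1.634, -0.   ,  1.155, -0.002]), 'joint_velocities': array([ 0.001, -0.   , -0.   , -0.   ,  0.001,  0.001]), 'tau': array([  0.001, -60.636, -34.282,   0.   ,   0.004,  -0.   ]), 'tcp_pos': array([232.148, 579.845, 230.649]), 'tool_rot': array([-3.14 ,  0.   ,  2.761]), 'contact_force': array([-0.097,  0.465, -0.893]), 'ft_torque': array([ 0.   , -0.044, -0.018]), 'finger_force': 0.0, 'width': 85.62800791121562}
```

View pics/top0.png

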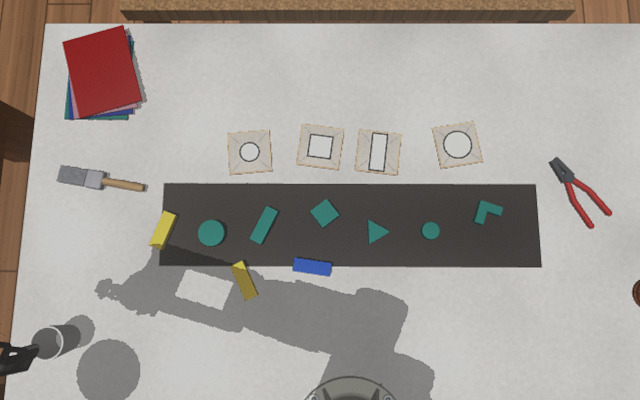

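View pics/scene0.png

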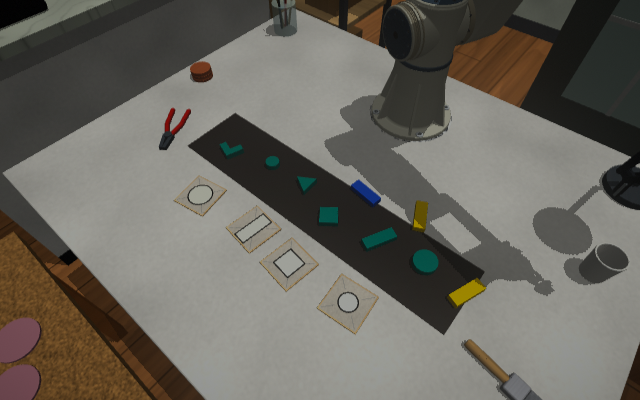

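The top view shows these teal pieces:
- large round (211,232)
- bar (264,225)
- square (325,213)
- small round (431,230)
- waste triangle (377,231)
- waste L (487,211)

Possible confusions:
- The bar could be mistaken for yellow (162,230), yellow (245,280) or blue (312,267).
- The square could be mistaken for the L or the triangle.
- The two rounds could be swapped; I'll tell them apart by diameter.

The boards are small round (249,151), square (320,147), bar (379,151) and large round (458,145).

```bash
cat > vis.py <<'E'
import numpy as np,cv2
from workcell import arm
np.set_printoptions(suppress=True,precision=3)
def to_plane(uv,K,T,z):
    uv=np.atleast_2d(uv).astype(float)
    r=np.c_[(uv-K[[0,1],2])/K[0,0],np.ones(len(uv))]@T[:3,:3].T
    return T[:3,3]+r*((z-T[2,3])/r[:,2])[:,None]
def tops(p,d,K,T,mask,z,amin=100,amax=1e5):
    """contours -> world outline on plane z -> centre & min rect"""
    out=[]
    for c in cv2.findContours(mask.astype(np.uint8),cv2.RETR_EXTERNAL,cv2.CHAIN_APPROX_NONE)[0]:
        if not amin<cv2.contourArea(c)<amax: continue
        m=np.zeros(mask.shape,np.uint8);cv2.drawContours(m,[c],-1,1,-1)
        m=cv2.erode(m,np.ones((3,3)))>0
        v,u=np.nonzero(m&(d>0)); r=d[v,u][:,None]*np.c_[(u-K[0,2])/K[0,0],(v-K[1,2])/K[0,0],np.ones(len(u))]
        zz=np.median((r@T[:3,:3].T+T[:3,3])[:,2]) if len(u) else np.nan
        w=to_plane(c[:,0],K,T,z)[:,:2].astype(np.float32)
        R=cv2.minAreaRect(w); out.append((c[:,0].mean(0),zz,R,cv2.contourArea(w)))
    return out
E
python3 - <<'E'
from vis import *
for n in("top","scene"):
    f=np.load(n+"0.npz");p,d=f["p"],f["d"];c=arm.calibration(n);K,T=c["camera_matrix"],c["pose"]
    h=cv2.cvtColor(p,cv2.COLOR_RGB2HSV)
    teal=(h[...,0]>75)&(h[...,0]<100)&(h[...,1]>120)&(h[...,2]>40)
    print(n,"teal")
    for o in tops(p,d,K,T,teal,18): print(np.round(o[0]),"z%.1f"%o[1],np.array(o[2][0]),np.array(o[2][1]),"%.1f"%o[2][2],"A%.0f"%o[3])
    print("inner white")
    g=p.min(2)
    blk=(p.max(2)<110).astype(np.uint8)
    cs,hi=cv2.findContours(blk,cv2.RETR_CCOMP,cv2.CHAIN_APPROX_NONE)
    for q,H in zip(cs,hi[0]):
        w=to_plane(q[:,0],K,T,4)[:,:2].astype(np.float32)
        R=cv2.minAreaRect(w)
        if H[3]<0 and 25<max(R[1])<110 and min(R[1])>20 and w[:,0].mean()>400: print(np.round(q[:,0].mean(0)),np.array(R[0]),np.array(R[1]),"%.1f"%R[2],"A%.0f"%cv2.contourArea(w))
    # tcp projection
    t=np.linalg.inv(T)@np.r_[arm.state()["tcp_pos"],1];print("tcp px",(K@t[:3]/t[2])[:2])
f=np.load("top0.npz")["p"]
cv2.imwrite("pics/crop1.png",cv2.resize(np.ascontiguousarray(f[110:300,140:520,::-1]),None,fx=2.1,fy=2.1,interpolation=cv2.INTER_CUBIC))
E
```

```text
top teal
[430. 230.] z16.8 [ 436.102 -177.592] [35.63  36.154] 88.2 A1054
[375. 231.] z17.2 [433.438 -61.896] [51.385 44.088] 3.1 A1126
[211. 233.] z17.4 [428.909 312.182] [56.977 56.773] 57.4 A2485
[264. 225.] z17.2 [446.665 194.645] [29.385 81.963] 64.6 A2238
[486. 211.] z16.7 [ 471.8   -308.602] [50.901 51.054] 70.9 A1408
[324. 213.] z16.9 [473.621  58.581] [47.119 47.372] 37.9 A2057
inner white
tcp px [ 17.553 336.869]
scene teal
[425. 261.] z20.5 [429.563 310.703] [60.527 57.621] 9.7 A2661
[379. 238.] z20.3 [447.584 192.901] [31.182 83.877] 63.8 A2363
[328. 215.] z20.5 [476.268  55.655] [48.864 45.669] 38.8 A2061
[305. 181.] z20.6 [439.257 -56.749] [48.985 50.966] 30.7 A1308
[272. 161.] z20.4 [ 437.518 -182.598] [37.765 37.191] 39.9 A1117
[230. 148.] z20.5 [ 473.192 -313.247] [56.071 52.006] 70.8 A1564
inner white
[528. 390.] [542.909 603.692] [51.411 28.596] 77.9 A346
[348. 302.] [619.96  231.118] [45.842 46.887] 40.0 A1718
[288. 263.] [633.677  66.077] [59.692 57.052] 81.1 A3037
[252. 228.] [620.442 -70.611] [39.296 92.231] 83.2 A3376
[200. 195.] [ 638.411 -255.596] [66.88 67.44] 31.5 A3466
tcp px [633.554 217.41 ]
```

View pics/crop1.png

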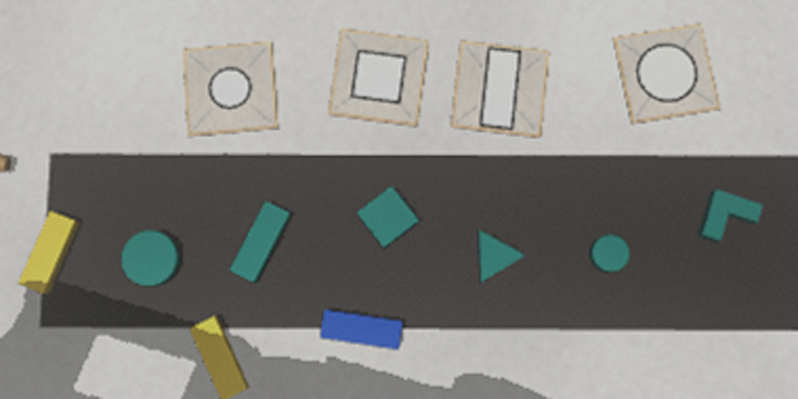

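The crop confirms the choice. The four teal pieces have the listed shapes, the yellow and blue bars are look-alikes, and the triangle and the L are waste. Next I'll measure the boards precisely.

```bash
python3 - <<'E'
from vis import *
for n,px in(("top",[(249,151),(320,147),(379,151),(458,145)]),("scene",[(348,302),(288,263),(252,228),(200,195)])):
    f=np.load(n+"0.npz");p=f["p"];c=arm.calibration(n);K,T=c["camera_matrix"],c["pose"]
    for (u,v),nm in zip(px,("small","square","bar","large")):
        s=4;r=26;g=cv2.resize(np.ascontiguousarray(p[v-r:v+r,u-r:u+r].max(2)),None,fx=s,fy=s,interpolation=cv2.INTER_CUBIC)
        w=None
        # interior white region containing centre, bounded by dark line
        for th in(120,140,160,175):
            m=(g>th).astype(np.uint8);k,l=cv2.connectedComponents(m,connectivity=4)
            q=(l==l[r*s,r*s]).astype(np.uint8)
            if q.sum()>0.45*q.size: continue
            cc=max(cv2.findContours(q,cv2.RETR_EXTERNAL,cv2.CHAIN_APPROX_NONE)[0],key=cv2.contourArea)[:,0]
            w=to_plane((cc+.5)/s-.5+[u-r,v-r],K,T,4)[:,:2].astype(np.float32);R=cv2.minAreaRect(w)
            print(n,nm,th,np.array(R[0]),np.array(R[1]),"%.1f"%R[2])
E
```

```text
top small 140 [619.275 234.424] [41.437 41.186] 60.2
top small 160 [619.166 234.237] [40.35  39.738] 1.5
top small 175 [618.885 234.231] [39.732 38.572] 1.5
top square 140 [632.808  69.32 ] [50.005 50.118] 82.2
top square 160 [632.694  69.375] [49.504 49.04 ] 81.9
top square 175 [632.756  69.26 ] [48.482 48.369] 82.1
top bar 140 [619.714 -65.865] [31.803 85.795] 83.2
top bar 160 [619.756 -65.71 ] [31.161 84.689] 83.3
top bar 175 [619.806 -65.875] [30.445 84.14 ] 83.3
top large 140 [ 638.221 -250.693] [60.176 61.567] 0.2
top large 160 [ 638.216 -250.709] [58.973 60.435] 0.2
top large 175 [ 638.21  -250.471] [57.77 59.81] 0.2
scene small 120 [618.967 231.097] [40.158 39.905] 40.0
scene small 140 [619.162 230.89 ] [39.01  39.311] 40.0
scene square 120 [633.38  65.21] [49.609 49.122] 82.5
scene square 140 [633.389  65.163] [48.709 48.29 ] 82.5
scene bar 120 [620.273 -70.569] [31.807 85.068] 82.9
scene bar 140 [620.281 -70.462] [30.198 84.225] 83.2
scene large 120 [ 638.673 -255.664] [57.986 60.323] 39.9
scene large 140 [ 638.748 -255.71 ] [56.304 59.443] 39.9
scene large 160 [ 637.987 -256.072] [55.76  52.012] 51.8
```

```bash
cat > plan.py <<'E'
import sys,json,numpy as np
from workcell import arm
# plan.py step_mm  x,y,z,yawdeg,grip ... : rows through way points from the measured pose
s=arm.state();p=s["tcp_pos"].copy();yaw=s["tool_rot"][2]
print("t%.2f tcp"%s["time_s"],p.round(1),"rot",s["tool_rot"].round(4),"w%.1f F"%s["width"],s["contact_force"].round(1),"ff%.1f"%s["finger_force"])
step=float(sys.argv[1]);rows=[]
for a in sys.argv[2:]:
    x,y,z,yd,g=map(float,a.split(","));q=np.array([x,y,z]);dy=(np.radians(yd)-yaw+np.pi)%(2*np.pi)-np.pi;yt=yaw+dy
    n=max(1,int(np.ceil(max(np.linalg.norm(q-p)/step,abs(dy)/.1))))
    for k in range(n,0,-1):
        c,si=np.cos(yaw),np.sin(yaw);A=np.array([[c,si,0],[si,-c,0],[0,0,-1]]).T
        d=np.round(A.T@(q-p)/k)/1000;t=round(-(yt-yaw)/k,2)
        p=p+A@d*1000;yaw-=t;rows.append([*d,0,0,t,g])
    print("->",p.round(1),"yaw %.1f"%np.degrees(yaw),n)
for i in range(0,len(rows),5): print(json.dumps([float(f"{v:g}")+0 for r in rows[i:i+5] for v in r]).replace(".0,",",").replace(".0]","]"))
E
python3 plan.py 36 447,193.8,130,154.2,1
```

```text
t0.10 tcp [232.1 579.8 230.6] rot [-3.1404  0.      2.7608] w85.6 F [-0.1  0.5 -0.9] ff0.0
-> [447.4 193.9 129.6] yaw 154.2 13
[-0.026, -0.021, 0.008, 0, 0, 0.01, 1, -0.027, -0.021, 0.008, 0, 0, 0, 1, -0.027, -0.021, 0.008, 0, 0, 0.01, 1, -0.027, -0.021, 0.008, 0, 0, 0, 1, -0.027, -0.021, 0.008, 0, 0, 0.01, 1]
[-0.027, -0.021, 0.008, 0, 0, 0, 1, -0.027, -0.021, 0.008, 0, 0, 0.01, 1, -0.027, -0.02, 0.007, 0, 0, 0, 1, -0.027, -0.02, 0.008, 0, 0, 0.01, 1, -0.027, -0.02, 0.007, 0, 0, 0, 1]
[-0.027, -0.02, 0.008, 0, 0, 0.01, 1, -0.028, -0.02, 0.007, 0, 0, 0, 1, -0.028, -0.02, 0.008, 0, 0, 0.01, 1]
```

Call:
drive_tool:
  series: [-0.026,-0.021,0.008,0,0,0.01,1,-0.027,-0.021,0.008,0,0,0,1,-0.027,-0.021,0.008,0,0,0.01,1,-0.027,-0.021,0.008,0,0,0,1,-0.027,-0.021,0.008,0,0,0.01,1]

```text
time_s: 0.52
tcp_pos: [316.1, 430.3, 190.6]
tool_rot: [-3.141, -0.0, 2.731]
contact_force: [0.1, 0.2, -0.8]
width: 85.3
finger_force: 0.0
```

Call:
drive_tool:
  series: [-0.027,-0.021,0.008,0,0,0,1,-0.027,-0.021,0.008,0,0,0.01,1,-0.027,-0.02,0.007,0,0,0,1,-0.027,-0.02,0.008,0,0,0.01,1,-0.027,-0.02,0.007,0,0,0,1]

```text
time_s: 0.93
tcp_pos: [398.1, 282.2, 152.7]
tool_rot: [-3.141, -0.0, 2.71]
contact_force: [0.9, 0.0, -1.0]
width: 85.3
finger_force: 0.0
```

Call:
drive_tool:
  series: [-0.027,-0.02,0.008,0,0,0.01,1,-0.028,-0.02,0.007,0,0,0,1,-0.028,-0.02,0.008,0,0,0.01,1,0,0,0,0,0,0,1,0,0,0,0,0,0,1]

```text
time_s: 1.35
tcp_pos: [447.7, 192.8, 129.7]
tool_rot: [-3.141, -0.001, 2.687]
contact_force: [-0.0, 0.7, 0.4]
width: 85.6
finger_force: 0.0
```

Accurate tracking. Next is a wrist look.

```bash
cat >> vis.py <<'E'
def wrist():
    from scipy.spatial.transform import Rotation as Ro
    s=arm.state();p,d=arm.snapshot("wrist");c=arm.calibration("wrist")
    T=np.eye(4);T[:3,:3]=Ro.from_euler("xyz",s["tool_rot"]).as_matrix();T[:3,3]=s["tcp_pos"]
    return p,d,c["camera_matrix"],T@c["T_tool_cam"]
def teal(p):
    h=cv2.cvtColor(p,cv2.COLOR_RGB2HSV);return (h[...,0]>75)&(h[...,0]<100)&(h[...,1]>120)&(h[...,2]>40)
def show(o): 
    for o in o: print(np.round(o[0]),"z%.1f"%o[1],np.array(o[2][0]),np.array(o[2][1]),"%.1f"%o[2][2],"A%.0f"%o[3])
E
python3 - <<'E'
from vis import *
p,d,K,T=wrist();cv2.imwrite("pics/w1.png",p[:,:,::-1]);show(tops(p,d,K,T,teal(p),18))
E
```

```text
[ 11. 331.] z14.4 [ 444.464 -158.453] [29.758 56.926] 45.6 A1211
[ 93. 288.] z16.8 [436.582 -53.724] [53.974 65.265] 6.4 A2161
[210. 265.] z16.9 [473.797  62.886] [47.769 57.486] 38.3 A879
[321. 194.] z17.4 [448.849 195.253] [29.937 84.506] 63.9 A2434
[438. 117.] z17.4 [430.97 310.41] [62.044 58.881] 71.2 A2855
```

View pics/w1.png

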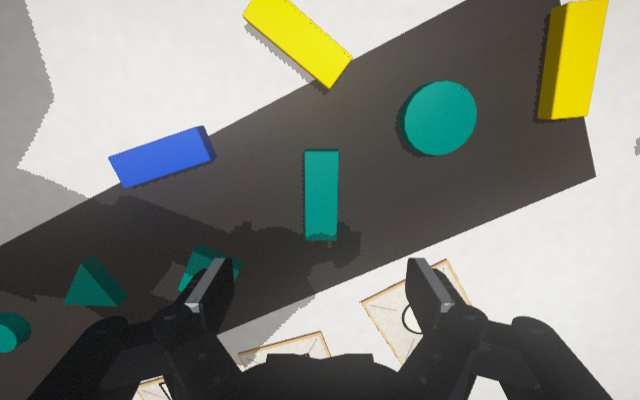

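The bar sits at (321,194) in the wrist view, centred between the fingers at (210,285) and (430,285). All views agree to about 2 mm.

```bash
python3 plan.py 34 448,194.3,20,154,1 448,194.3,3,154,1
```

```text
t1.40 tcp [447.4 193.9 130. ] rot [-3.1411e+00 -7.0000e-04  2.6888e+00] w85.2 F [ 0.3 -0.1 -0. ] ff0.0
-> [447.9 194.8  20. ] yaw 154.1 4
-> [447.9 194.8   3. ] yaw 154.1 1
[0, 0, 0.028, 0, 0, 0, 1, 0, 0, 0.027, 0, 0, 0, 1, 0, 0, 0.028, 0, 0, 0, 1, 0, 0.001, 0.027, 0, 0, 0, 1, 0, 0, 0.017, 0, 0, 0, 1]
```

Call:
drive_tool:
  series: [0,0,0.028,0,0,0,1,0,0,0.027,0,0,0,1,0,0,0.028,0,0,0,1,0,0.001,0.027,0,0,0,1,0,0,0.017,0,0,0,1]

```text
time_s: 1.82
tcp_pos: [446.6, 196.4, 1.4]
tool_rot: [-3.141, -0.001, 2.693]
contact_force: [-0.2, 0.1, 0.4]
width: 85.7
finger_force: 0.0
```

Call:
drive_tool:
  series: [0,0,0,0,0,0,1,0,0,0,0,0,0,-1,0,0,0,0,0,0,-1,0,0,0,0,0,0,-1,0,0,0,0,0,0,-1]

```text
time_s: 2.23
tcp_pos: [448.8, 195.9, 4.6]
tool_rot: [3.14, 0.002, 2.691]
contact_force: [-0.7, -0.4, -0.0]
width: 38.5
finger_force: 0.0
```

Call:
drive_tool:
  series: [0,0,0,0,0,0,-1,0,0,0,0,0,0,-1,0,0,0,0,0,0,-1,0,0,0,0,0,0,-1,0,0,0,0,0,0,-1]

```text
time_s: 2.65
tcp_pos: [448.7, 195.7, 4.7]
tool_rot: [3.14, 0.001, 2.691]
contact_force: [-2.7, 0.7, 11.1]
width: 28.6
finger_force: 59.5
```

```bash
python3 plan.py 30 448.7,195.7,70,154.2,-1 619,-67.5,70,173.2,-1 620,-67.5,18,173.2,-1
```

```text
t2.65 tcp [448.7 195.7   4.7] rot [3.1399e+00 1.2000e-03 2.6906e+00] w28.6 F [-2.7  0.7 11.1] ff59.5
-> [448.7 195.7  69.7] yaw 154.2 3
-> [619.4 -67.6  69.7] yaw 173.1 11
-> [620.4 -67.7  17.7] yaw 173.1 2
[0, 0, -0.022, 0, 0, 0, -1, 0, 0, -0.022, 0, 0, 0, -1, 0, 0, -0.021, 0, 0, 0, -1, -0.024, -0.015, 0, 0, 0, -0.03, -1, -0.024, -0.015, 0, 0, 0, -0.03, -1]
[-0.023, -0.016, 0, 0, 0, -0.03, -1, -0.023, -0.017, 0, 0, 0, -0.03, -1, -0.023, -0.018, 0, 0, 0, -0.03, -1, -0.022, -0.018, 0, 0, 0, -0.03, -1, -0.021, -0.019, 0, 0, 0, -0.03, -1]
[-0.021, -0.02, 0, 0, 0, -0.03, -1, -0.02, -0.02, 0, 0, 0, -0.03, -1, -0.02, -0.021, 0, 0, 0, -0.03, -1, -0.019, -0.021, 0, 0, 0, -0.03, -1, 0, 0, 0.026, 0, 0, 0, -1]
[-0.001, 0, 0.026, 0, 0, 0, -1]
```

Call:
drive_tool:
  series: [0,0,-0.022,0,0,0,-1,0,0,-0.022,0,0,0,-1,0,0,-0.021,0,0,0,-1,-0.024,-0.015,0,0,0,-0.03,-1,-0.024,-0.015,0,0,0,-0.03,-1]

```text
time_s: 3.07
tcp_pos: [479.8, 148.2, 70.3]
tool_rot: [3.139, 0.003, 2.755]
contact_force: [-0.2, -0.4, -1.8]
width: 28.8
finger_force: 60.4
```

Call:
drive_tool:
  series: [-0.023,-0.016,0,0,0,-0.03,-1,-0.023,-0.017,0,0,0,-0.03,-1,-0.023,-0.018,0,0,0,-0.03,-1,-0.022,-0.018,0,0,0,-0.03,-1,-0.021,-0.019,0,0,0,-0.03,-1]

```text
time_s: 3.48
tcp_pos: [557.0, 26.6, 68.9]
tool_rot: [3.141, 0.001, 2.902]
contact_force: [-0.1, -0.1, -1.7]
width: 28.3
finger_force: 60.4
```

Call:
drive_tool:
  series: [-0.021,-0.02,0,0,0,-0.03,-1,-0.02,-0.02,0,0,0,-0.03,-1,-0.02,-0.021,0,0,0,-0.03,-1,-0.019,-0.021,0,0,0,-0.03,-1,0,0,0,0,0,0,-1]

```text
time_s: 3.9
tcp_pos: [622.1, -72.1, 69.4]
tool_rot: [-3.141, 0.004, 3.02]
contact_force: [0.5, -0.1, -1.1]
width: 28.5
finger_force: 60.3
```

Call:
drive_tool:
  series: [0,0,0,0,0,0,-1]

```text
time_s: 3.98
tcp_pos: [619.3, -69.3, 68.7]
tool_rot: [3.142, 0.001, 3.018]
contact_force: [-0.1, 0.5, -1.5]
width: 28.1
finger_force: 60.3
```

```bash
python3 - <<'E'
from vis import *
p,d,K,T=wrist();cv2.imwrite("pics/w2.png",p[:,:,::-1]);show(tops(p,d,K,T,teal(p),80))
E
python3 plan.py 26 620,-67.5,19,173.2,-1
```

```text
[319. 266.] z81.3 [621.754 -68.322] [29.687 83.476] 83.0 A2393
[511.   6.] z17.4 [516.759  17.493] [13.929  6.612] 82.9 A51
t4.03 tcp [618.4 -68.3  68.4] rot [ 3.1414e+00 -3.0000e-04  3.0190e+00] w28.4 F [-0.2 -0.1 -1.6] ff60.3
-> [619.5 -67.4  19.4] yaw 173.0 2
[-0.001, 0, 0.025, 0, 0, 0, -1, 0, 0.001, 0.024, 0, 0, 0, -1]
```

View pics/w2.png

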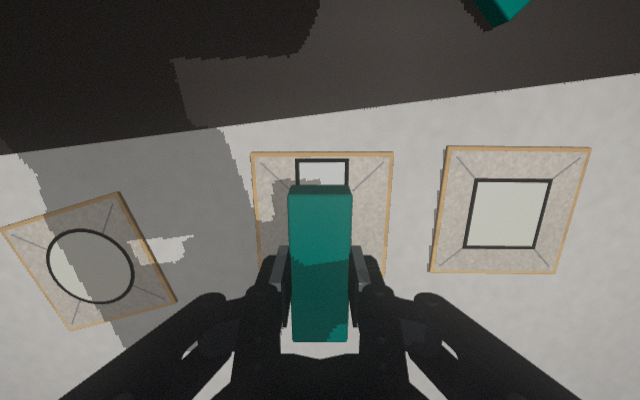

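The bar is held level at (320,265) and aligned with its outline (320,170). I'll lower it.

Call:
drive_tool:
  series: [-0.001,0,0.025,0,0,0,-1,0,0,0.024,0,0,0,-1,0,0,0.006,0,0,0,-1,0,0,0,0,0,0,-1,0,0,0,0,0,0,-1]

```text
time_s: 4.45
tcp_pos: [619.4, -67.4, 13.7]
tool_rot: [3.142, -0.001, 3.021]
contact_force: [0.7, -0.5, -0.6]
width: 28.3
finger_force: 60.3
```

Call:
drive_tool:
  series: [0,0,0.002,0,0,0,-1,0,0,0.001,0,0,0,-1,0,0,0,0,0,0,-1]

```text
time_s: 4.7
tcp_pos: [620.2, -68.1, 11.1]
tool_rot: [3.142, 0.001, 3.021]
contact_force: [0.1, 0.5, -1.1]
width: 28.4
finger_force: 60.3
```

Call:
drive_tool:
  series: [0,0,0.001,0,0,0,-1,0,0,0.001,0,0,0,-1,0,0,0,0,0,0,-1]

```text
time_s: 4.95
tcp_pos: [620.1, -68.2, 8.8]
tool_rot: [3.142, 0.001, 3.021]
contact_force: [-0.8, -0.4, 3.3]
width: 28.5
finger_force: 60.8
```

Call:
drive_tool:
  series: [0,0,0.001,0,0,0,-1,0,0,0,0,0,0,-1,0,0,0,0,0,0,-1]

```text
time_s: 5.2
tcp_pos: [620.1, -68.2, 8.7]
tool_rot: [3.142, 0.001, 3.021]
contact_force: [-4.5, 0.6, 13.7]
width: 28.2
finger_force: 62.2
```

Call:
drive_tool:
  series: [0,0,0,0,0,0,-0.2,0,0,0,0,0,0,0,0,0,0,0,0,0,0.2,0,0,0,0,0,0,0.2,0,0,-0.01,0,0,0,0.2]

```text
time_s: 5.62
tcp_pos: [618.3, -67.9, 15.8]
tool_rot: [-3.142, -0.003, 3.021]
contact_force: [-0.8, 1.0, -0.4]
width: 51.2
finger_force: 0.0
```

Call:
drive_tool:
  series: [0,0,-0.025,0,0,0,0.2,0,0,-0.035,0,0,0,0.2,0,0,0,0,0,0,0.2]

```text
time_s: 5.87
tcp_pos: [623.4, -68.5, 83.5]
tool_rot: [3.142, 0.008, 3.021]
contact_force: [1.6, -0.0, 0.6]
width: 50.9
finger_force: 0.0
```

```bash
python3 plan.py 36 437,-179.5,70,173,1
```

```text
t5.87 tcp [623.4 -68.5  83.5] rot [3.1415 0.0081 3.0208] w50.9 F [ 1.6 -0.   0.6] ff0.0
-> [ 436.6 -179.8   70.5] yaw 173.1 7
[0.025, -0.019, 0.002, 0, 0, 0, 1, 0.024, -0.019, 0.002, 0, 0, 0, 1, 0.025, -0.019, 0.002, 0, 0, 0, 1, 0.024, -0.019, 0.002, 0, 0, 0, 1, 0.025, -0.019, 0.002, 0, 0, 0, 1]
[0.024, -0.019, 0.002, 0, 0, 0, 1, 0.025, -0.019, 0.001, 0, 0, 0, 1]
```

Call:
drive_tool:
  series: [0.025,-0.019,0.002,0,0,0,1,0.024,-0.019,0.002,0,0,0,1,0.025,-0.019,0.002,0,0,0,1,0.024,-0.019,0.002,0,0,0,1,0.024,-0.019,0.002,0,0,0,1]

```text
time_s: 6.28
tcp_pos: [486.2, -148.2, 67.8]
tool_rot: [-3.141, 0.001, 3.021]
contact_force: [-0.4, -1.0, -0.8]
width: 85.5
finger_force: 0.0
```

Call:
drive_tool:
  series: [0.024,-0.019,0.002,0,0,0,1,0.023,-0.019,-0.004,0,0,0,1,0,0,0,0,0,0,1,0,0,0,0,0,0,1,0,0,0,0,0,0,1]

```text
time_s: 6.7
tcp_pos: [437.0, -180.1, 69.9]
tool_rot: [-3.141, 0.002, 3.02]
contact_force: [0.8, 0.8, 0.3]
width: 85.6
finger_force: 0.0
```

```bash
python3 - <<'E'
from vis import *
p,d,K,T=wrist();cv2.imwrite("pics/w3.png",p[:,:,::-1]);show(tops(p,d,K,T,teal(p),18))
E
python3 plan.py 34 437,-179.5,2,173,1
```

```text
[482. 389.] z21.3 [606.087 -59.299] [21.121 27.309] 83.1 A457
[158. 283.] z17.1 [ 473.786 -304.307] [35.335 83.563] 26.4 A1871
[625. 233.] z15.1 [477.992  28.638] [68.529 32.61 ] 11.6 A1252
[318. 220.] z17.3 [ 436.179 -179.425] [38.598 42.722] 83.0 A1302
[494. 194.] z17.2 [426.806 -56.924] [63.252 48.08 ] 61.2 A1749
t6.75 tcp [ 437.2 -179.9   69.8] rot [-3.1413e+00  1.7000e-03  3.0209e+00] w85.3 F [-0.5 -0.4 -0.5] ff0.0
-> [ 437.2 -179.9    1.8] yaw 173.1 2
[0, 0, 0.034, 0, 0, 0, 1, 0, 0, 0.034, 0, 0, 0, 1]
```

Call:
drive_tool:
  series: [0,0,0.03,0,0,0,1,0,0,0.025,0,0,0,1,0,0,0.013,0,0,0,1,0,0,0,0,0,0,1,0,0,0,0,0,0,-1]

```text
time_s: 7.17
tcp_pos: [436.3, -179.2, 0.8]
tool_rot: [3.141, -0.001, 3.022]
contact_force: [-0.3, -0.5, 0.5]
width: 75.2
finger_force: 0.0
```

Call:
drive_tool:
  series: [0,0,0,0,0,0,-1,0,0,0,0,0,0,-1,0,0,0,0,0,0,-1,0,0,0,0,0,0,-1,0,0,0,0,0,0,-1]

```text
time_s: 7.58
tcp_pos: [436.9, -180.0, 2.7]
tool_rot: [-3.141, 0.002, 3.021]
contact_force: [-0.1, 2.4, 9.1]
width: 37.8
finger_force: 58.9
```

Call:
drive_tool:
  series: [0,0,0,0,0,0,-1,0,0,0,0,0,0,-1,0,0,0,0,0,0,-1]

```text
time_s: 7.83
tcp_pos: [436.9, -180.0, 2.7]
tool_rot: [-3.141, 0.002, 3.021]
contact_force: [-0.4, 2.8, 9.1]
width: 38.1
finger_force: 58.9
```

```bash
python3 plan.py 30 437.2,-180,80,173.1,-1 619,232.7,80,173.1,-1
```

```text
t7.83 tcp [ 436.9 -180.     2.7] rot [-3.1412e+00  2.2000e-03  3.0206e+00] w38.1 F [-0.4  2.8  9.1] ff58.9
-> [ 436.9 -180.    79.7] yaw 173.1 3
-> [619.1 233.   79.7] yaw 173.1 16
[0, 0, -0.026, 0, 0, 0, -1, 0, 0, -0.026, 0, 0, 0, -1, 0, 0, -0.025, 0, 0, 0, -1, -0.008, 0.027, 0, 0, 0, 0, -1, -0.008, 0.027, 0, 0, 0, 0, -1]
[-0.008, 0.027, 0, 0, 0, 0, -1, -0.008, 0.027, 0, 0, 0, 0, -1, -0.008, 0.027, 0, 0, 0, 0, -1, -0.008, 0.027, 0, 0, 0, 0, -1, -0.008, 0.027, 0, 0, 0, 0, -1]
[-0.008, 0.027, 0, 0, 0, 0, -1, -0.008, 0.027, 0, 0, 0, 0, -1, -0.008, 0.027, 0, 0, 0, 0, -1, -0.008, 0.027, 0, 0, 0, 0, -1, -0.009, 0.027, 0, 0, 0, 0, -1]
[-0.008, 0.027, 0, 0, 0, 0, -1, -0.009, 0.027, 0, 0, 0, 0, -1, -0.008, 0.027, 0, 0, 0, 0, -1, -0.009, 0.027, 0, 0, 0, 0, -1]
```

Call:
drive_tool:
  series: [0,0,-0.026,0,0,0,-1,0,0,-0.026,0,0,0,-1,0,0,-0.025,0,0,0,-1,-0.008,0.027,0,0,0,0,-1,-0.008,0.027,0,0,0,0,-1]

```text
time_s: 8.25
tcp_pos: [459.9, -128.8, 80.8]
tool_rot: [-3.141, 0.005, 3.018]
contact_force: [0.9, 0.3, -0.7]
width: 37.6
finger_force: 60.6
```

Call:
drive_tool:
  series: [-0.008,0.027,0,0,0,0,-1,-0.008,0.027,0,0,0,0,-1,-0.008,0.027,0,0,0,0,-1,-0.008,0.027,0,0,0,0,-1,-0.008,0.027,0,0,0,0,-1]

```text
time_s: 8.67
tcp_pos: [515.0, 2.5, 79.1]
tool_rot: [3.141, 0.001, 3.021]
contact_force: [0.3, -0.7, 0.5]
width: 37.9
finger_force: 60.6
```

Call:
drive_tool:
  series: [-0.008,0.027,0,0,0,0,-1,-0.008,0.027,0,0,0,0,-1,-0.008,0.027,0,0,0,0,-1,-0.008,0.027,0,0,0,0,-1,-0.009,0.027,0,0,0,0,-1]

```text
time_s: 9.08
tcp_pos: [571.7, 131.7, 79.1]
tool_rot: [3.141, 0.001, 3.021]
contact_force: [-0.7, -0.0, -1.0]
width: 37.4
finger_force: 60.6
```

Call:
drive_tool:
  series: [-0.008,0.027,0,0,0,0,-1,-0.009,0.027,0,0,0,0,-1,-0.008,0.027,0,0,0,0,-1,-0.009,0.027,0,0,0,0,-1,0,0,0,0,0,0,-1]

```text
time_s: 9.5
tcp_pos: [620.7, 238.0, 79.6]
tool_rot: [3.138, 0.004, 3.023]
contact_force: [0.3, -0.0, 0.4]
width: 37.5
finger_force: 60.6
```

Call:
drive_tool:
  series: [0,0,0,0,0,0,-1,0,0,0,0,0,0,-1]

```text
time_s: 9.67
tcp_pos: [617.5, 232.9, 78.4]
tool_rot: [-3.141, -0.0, 3.021]
contact_force: [0.1, 0.5, -1.6]
width: 37.6
finger_force: 60.6
```

```bash
python3 - <<'E'
from vis import *
p,d,K,T=wrist();cv2.imwrite("pics/w4.png",p[:,:,::-1]);show(tops(p,d,K,T,teal(p),94))
E
python3 plan.py 26 619,232.7,12,173.2,-1
```

```text
[318. 274.] z93.1 [618.427 233.773] [36.907 38.381] 85.4 A1111
[31. 37.] z17.4 [502.831 134.056] [24.669 35.13 ] 28.0 A507
t9.72 tcp [617.3 232.4  78.4] rot [-3.1410e+00 -6.0000e-04  3.0205e+00] w37.4 F [ 0.5 -0.6 -1.4] ff60.6
-> [619.4 233.1  12.4] yaw 173.1 3
[-0.001, 0, 0.022, 0, 0, 0, -1, 0, 0, 0.022, 0, 0, 0, -1, -0.001, 0.001, 0.022, 0, 0, 0, -1]
```

View pics/w4.png

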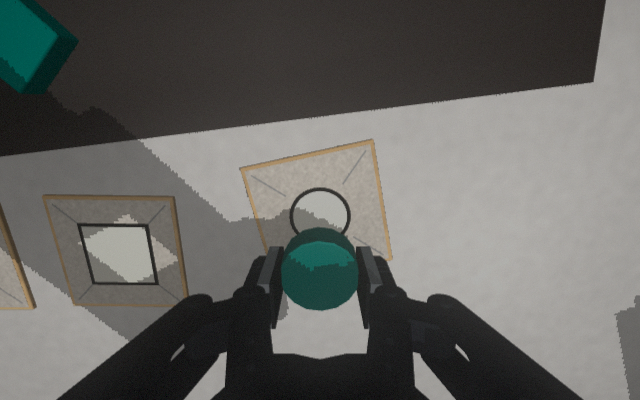

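The disc (320,270) is held level and its ring (320,215) lines up laterally. I'll lower it.

Call:
drive_tool:
  series: [-0.001,0,0.022,0,0,0,-1,0,0,0.022,0,0,0,-1,0,0,0.022,0,0,0,-1,0,0,0.002,0,0,0,-1,0,0,0,0,0,0,-1]

```text
time_s: 10.13
tcp_pos: [617.8, 231.8, 9.4]
tool_rot: [-3.14, -0.003, 3.02]
contact_force: [0.9, -0.8, -1.1]
width: 37.9
finger_force: 60.9
```

Call:
drive_tool:
  series: [0,0,0.001,0,0,0,-1,0,0,0.001,0,0,0,-1,0,0,0,0,0,0,-1]

```text
time_s: 10.38
tcp_pos: [619.8, 233.3, 9.6]
tool_rot: [3.141, 0.002, 3.021]
contact_force: [0.3, -0.3, -1.1]
width: 37.5
finger_force: 60.9
```

Call:
drive_tool:
  series: [0,0,0.001,0,0,0,-1,0,0,0,0,0,0,-1,0,0,0,0,0,0,-1]

```text
time_s: 10.63
tcp_pos: [619.2, 233.3, 7.6]
tool_rot: [3.141, 0.0, 3.021]
contact_force: [0.4, -0.5, -0.5]
width: 37.8
finger_force: 60.9
```

Call:
drive_tool:
  series: [0,0,0.001,0,0,0,-1,0,0,0,0,0,0,-1,0,0,0,0,0,0,-1]

```text
time_s: 10.88
tcp_pos: [619.3, 233.3, 6.8]
tool_rot: [3.141, 0.0, 3.021]
contact_force: [-1.9, -0.9, 5.9]
width: 37.9
finger_force: 61.5
```

Call:
drive_tool:
  series: [0,0,0.001,0,0,0,-1,0,0,0,0,0,0,-1,0,0,0,0,0,0,-1]

```text
time_s: 11.13
tcp_pos: [619.2, 233.3, 6.7]
tool_rot: [3.141, 0.0, 3.021]
contact_force: [-3.8, -2.0, 15.0]
width: 37.5
finger_force: 62.5
```

Call:
drive_tool:
  series: [0,0,0,0,0,0,0,0,0,0,0,0,0,0.2,0,0,0,0,0,0,0.4,0,0,0,0,0,0,0.4,0,0,-0.01,0,0,0,0.4]

```text
time_s: 11.55
tcp_pos: [617.6, 232.6, 13.5]
tool_rot: [-3.14, -0.003, 3.021]
contact_force: [-1.3, 0.5, -0.4]
width: 59.8
finger_force: 0.0
```

Call:
drive_tool:
  series: [0,0,-0.025,0,0,0,0.4,0,0,-0.04,0,0,0,0.4,0,0,0,0,0,0,1,0,0,0,0,0,0,1,0,0,0,0,0,0,1]

```text
time_s: 11.97
tcp_pos: [619.1, 233.2, 80.9]
tool_rot: [3.141, 0.001, 3.021]
contact_force: [-0.5, 0.2, -1.4]
width: 85.4
finger_force: 0.0
```

```bash
python3 - <<'E'
from vis import *
p,d,K,T=wrist();show(tops(p,d,K,T,teal(p),22))
E
python3 plan.py 36 475,57.5,70,128.3,1
```

```text
[319. 219.] z21.4 [618.404 234.416] [38.533 33.042] 87.7 A955
[29. 36.] z17.5 [482.855  69.005] [35.006 50.901] 34.6 A1161
t12.02 tcp [618.5 233.   80. ] rot [-3.1412e+00 -7.0000e-04  3.0208e+00] w85.4 F [-0.6 -0.4 -0.5] ff0.0
-> [474.6  57.7  70. ] yaw 128.4 8
[0.015, -0.024, 0.001, 0, 0, 0.1, 1, 0.013, -0.025, 0.001, 0, 0, 0.1, 1, 0.01, -0.027, 0.001, 0, 0, 0.1, 1, 0.007, -0.027, 0.001, 0, 0, 0.1, 1, 0.005, -0.028, 0.001, 0, 0, 0.1, 1]
[0.002, -0.028, 0.002, 0, 0, 0.09, 1, -0.001, -0.029, 0.001, 0, 0, 0.1, 1, -0.003, -0.028, 0.002, 0, 0, 0.09, 1]
```

Call:
drive_tool:
  series: [0.015,-0.024,0.001,0,0,0.1,1,0.013,-0.025,0.001,0,0,0.1,1,0.01,-0.027,0.001,0,0,0.1,1,0.007,-0.027,0.001,0,0,0.1,1,0.005,-0.028,0.001,0,0,0.1,1]

```text
time_s: 12.43
tcp_pos: [527.5, 122.5, 74.0]
tool_rot: [-3.14, -0.002, 2.516]
contact_force: [0.2, -1.0, -0.3]
width: 85.0
finger_force: 0.0
```

Call:
drive_tool:
  series: [0.002,-0.028,0.002,0,0,0.09,1,-0.001,-0.029,0.001,0,0,0.1,1,-0.003,-0.028,0.002,0,0,0.09,1,0,0,0,0,0,0,1,0,0,0,0,0,0,1]

```text
time_s: 12.85
tcp_pos: [473.4, 57.0, 69.4]
tool_rot: [-3.139, -0.001, 2.24]
contact_force: [-0.0, -0.6, 0.1]
width: 85.2
finger_force: 0.0
```

Call:
drive_tool:
  series: [0,0,0,0,0,0,1,0,0,0,0,0,0,1]

```text
time_s: 13.02
tcp_pos: [476.0, 58.4, 70.1]
tool_rot: [3.141, 0.0, 2.242]
contact_force: [0.1, -0.1, -0.4]
width: 85.4
finger_force: 0.0
```

```bash
python3 - <<'E'
from vis import *
p,d,K,T=wrist();show(tops(p,d,K,T,teal(p),18))
E
python3 plan.py 30 475,57.5,0,128.3,1
```

```text
[173. 282.] z16.9 [419.345 -49.483] [22.188 43.847] 1.0 A648
[318. 220.] z17.4 [475.67   59.985] [47.824 51.069] 38.5 A2380
[637. 160.] z21.3 [612.757 222.204] [ 3.753 28.025] 56.9 A63
t13.07 tcp [475.9  58.5  70.2] rot [3.1412e+00 2.0000e-04 2.2423e+00] w85.1 F [-0.1 -0.9 -0.3] ff0.0
-> [4.751e+02 5.790e+01 2.000e-01] yaw 128.5 3
[0, 0, 0.023, 0, 0, 0, 1, 0, -0.001, 0.024, 0, 0, 0, 1, 0, 0, 0.023, 0, 0, 0, 1]
```

Call:
drive_tool:
  series: [0,0,0.03,0,0,0,1,0,0,0.026,0,0,0,1,0,0,0.013,0,0,0,1,0,0,0,0,0,0,1,0,0,0,0,0,0,-1]

```text
time_s: 13.48
tcp_pos: [475.0, 58.3, 0.8]
tool_rot: [-3.14, -0.001, 2.242]
contact_force: [0.6, 0.0, 0.1]
width: 75.5
finger_force: 0.0
```

Call:
drive_tool:
  series: [0,0,0,0,0,0,-1,0,0,0,0,0,0,-1,0,0,0,0,0,0,-1,0,0,0,0,0,0,-1,0,0,0,0,0,0,-1]

```text
time_s: 13.9
tcp_pos: [476.1, 58.1, 2.7]
tool_rot: [3.139, 0.001, 2.241]
contact_force: [-0.6, 0.9, 5.9]
width: 46.3
finger_force: 62.0
```

Call:
drive_tool:
  series: [0,0,0,0,0,0,-1,0,0,0,0,0,0,-1,0,0,0,0,0,0,-1]

```text
time_s: 14.15
tcp_pos: [476.1, 58.1, 2.7]
tool_rot: [3.139, 0.001, 2.241]
contact_force: [-1.6, 0.9, 6.4]
width: 46.5
finger_force: 62.0
```

```bash
python3 plan.py 30 475.8,58.4,80,128.5,-1 632.5,67.3,80,172.4,-1
```

```text
t14.15 tcp [476.1  58.1   2.7] rot [3.1395e+00 1.1000e-03 2.2408e+00] w46.5 F [-1.6  0.9  6.4] ff62.0
-> [476.1  58.1  79.7] yaw 128.4 3
-> [632.1  67.7  79.7] yaw 172.5 8
[0, 0, -0.026, 0, 0, 0, -1, 0, 0, -0.026, 0, 0, 0, -1, 0, 0, -0.025, 0, 0, 0, -1, -0.011, 0.016, 0, 0, 0, -0.1, -1, -0.013, 0.015, 0, 0, 0, -0.1, -1]
[-0.014, 0.013, 0, 0, 0, -0.09, -1, -0.015, 0.012, 0, 0, 0, -0.1, -1, -0.017, 0.011, 0, 0, 0, -0.09, -1, -0.017, 0.009, 0, 0, 0, -0.1, -1, -0.018, 0.007, 0, 0, 0, -0.09, -1]
[-0.019, 0.006, 0, 0, 0, -0.1, -1]
```

Call:
drive_tool:
  series: [0,0,-0.026,0,0,0,-1,0,0,-0.026,0,0,0,-1,0,0,-0.025,0,0,0,-1,-0.011,0.016,0,0,0,-0.1,-1,-0.013,0.015,0,0,0,-0.1,-1]

```text
time_s: 14.57
tcp_pos: [515.6, 60.5, 81.2]
tool_rot: [3.138, 0.003, 2.445]
contact_force: [-0.1, -0.1, -1.4]
width: 46.6
finger_force: 62.5
```

Call:
drive_tool:
  series: [-0.014,0.013,0,0,0,-0.09,-1,-0.015,0.012,0,0,0,-0.1,-1,-0.017,0.011,0,0,0,-0.09,-1,-0.017,0.009,0,0,0,-0.1,-1,-0.018,0.007,0,0,0,-0.09,-1]

```text
time_s: 14.98
tcp_pos: [612.5, 66.1, 79.3]
tool_rot: [3.141, 0.001, 2.916]
contact_force: [1.2, 1.1, -0.3]
width: 46.4
finger_force: 62.5
```

Call:
drive_tool:
  series: [-0.019,0.006,0,0,0,-0.1,-1,0,0,0,0,0,0,-1,0,0,0,0,0,0,-1,0,0,0,0,0,0,-1]

```text
time_s: 15.32
tcp_pos: [630.3, 67.4, 78.5]
tool_rot: [-3.141, -0.001, 3.009]
contact_force: [-0.7, -0.4, -0.6]
width: 46.7
finger_force: 62.4
```

```bash
python3 - <<'E'
from vis import *
p,d,K,T=wrist();show(tops(p,d,K,T,teal(p),94))
E
python3 plan.py 26 633,67.3,10,172.4,-1
```

```text
[319. 273.] z93.2 [630.915  68.543] [46.873 47.638] 82.4 A2138
[137. 222.] z21.3 [595.753 -10.796] [23.9   54.254] 83.1 A1104
[558. 176.] z21.5 [595.917 177.285] [24.379 23.986] 7.9 A455
t15.37 tcp [630.1  67.4  78.5] rot [-3.1414e+00 -8.0000e-04  3.0094e+00] w46.8 F [-0.9 -0.3 -1.1] ff62.4
-> [633.   67.   10.5] yaw 172.4 3
[-0.001, 0, 0.023, 0, 0, 0, -1, -0.001, 0, 0.023, 0, 0, 0, -1, -0.001, 0, 0.022, 0, 0, 0, -1]
```

Call:
drive_tool:
  series: [-0.001,0,0.023,0,0,0,-1,0,0,0.023,0,0,0,-1,0,0,0.022,0,0,0,-1,0,0,0.002,0,0,0,-1,0,0,0,0,0,0,-1]

```text
time_s: 15.78
tcp_pos: [630.6, 67.2, 7.5]
tool_rot: [-3.141, -0.002, 3.01]
contact_force: [-0.2, -0.7, -1.2]
width: 46.5
finger_force: 64.5
```

Call:
drive_tool:
  series: [0,0,0.001,0,0,0,-1,0,0,0.001,0,0,0,-1,0,0,0,0,0,0,-1]

```text
time_s: 16.03
tcp_pos: [632.2, 67.3, 6.9]
tool_rot: [3.142, 0.001, 3.011]
contact_force: [0.7, -0.2, -1.3]
width: 46.8
finger_force: 64.4
```

Call:
drive_tool:
  series: [-0.001,0,0,0,0,0,-1,0,0,0.001,0,0,0,-1,0,0,0,0,0,0,-1]

```text
time_s: 16.28
tcp_pos: [633.7, 67.2, 6.0]
tool_rot: [3.141, 0.001, 3.011]
contact_force: [-0.8, -0.7, 3.2]
width: 46.7
finger_force: 65.1
```

Call:
drive_tool:
  series: [0,0,0.001,0,0,0,-1,0,0,0,0,0,0,-1,0,0,0,0,0,0,-1]

```text
time_s: 16.53
tcp_pos: [633.8, 67.2, 5.9]
tool_rot: [3.141, 0.001, 3.011]
contact_force: [-2.3, -0.4, 13.2]
width: 46.5
finger_force: 66.1
```

Call:
drive_tool:
  series: [0,0,0,0,0,0,0.2,0,0,0,0,0,0,0.4,0,0,0,0,0,0,0.5,0,0,0,0,0,0,0.5,0,0,-0.01,0,0,0,0.5]

```text
time_s: 16.95
tcp_pos: [631.6, 67.0, 12.7]
tool_rot: [-3.141, -0.003, 3.011]
contact_force: [0.2, 0.3, 0.4]
width: 64.1
finger_force: 0.0
```

Call:
drive_tool:
  series: [0,0,-0.025,0,0,0,0.5,0,0,-0.04,0,0,0,0.5,0,0,0,0,0,0,1,0,0,0,0,0,0,1,0,0,0,0,0,0,1]

```text
time_s: 17.37
tcp_pos: [633.2, 67.2, 79.9]
tool_rot: [3.141, 0.001, 3.011]
contact_force: [-0.3, -1.2, -0.3]
width: 85.5
finger_force: 0.0
```

```bash
python3 plan.py 36 430,311,70,172.4,1
```

```text
t17.37 tcp [633.2  67.2  79.9] rot [3.1414e+00 8.0000e-04 3.0108e+00] w85.5 F [-0.3 -1.2 -0.3] ff0.0
-> [430.2 310.7  69.9] yaw 172.5 9
[0.026, 0.024, 0.001, 0, 0, 0, 1, 0.026, 0.024, 0.001, 0, 0, 0, 1, 0.026, 0.024, 0.001, 0, 0, 0, 1, 0.026, 0.024, 0.001, 0, 0, 0, 1, 0.026, 0.024, 0.001, 0, 0, 0, 1]
[0.026, 0.024, 0.001, 0, 0, 0, 1, 0.026, 0.024, 0.001, 0, 0, 0, 1, 0.026, 0.024, 0.001, 0, 0, 0, 1, 0.025, 0.023, 0.002, 0, 0, 0, 1]
```

Call:
drive_tool:
  series: [0.026,0.024,0.001,0,0,0,1,0.026,0.024,0.001,0,0,0,1,0.026,0.024,0.001,0,0,0,1,0.026,0.024,0.001,0,0,0,1,0.026,0.024,0.001,0,0,0,1]

```text
time_s: 17.78
tcp_pos: [517.7, 203.6, 73.0]
tool_rot: [-3.14, -0.002, 3.01]
contact_force: [-0.8, -0.8, 0.5]
width: 85.2
finger_force: 0.0
```

Call:
drive_tool:
  series: [0.026,0.024,0.001,0,0,0,1,0.026,0.024,0.001,0,0,0,1,0.026,0.024,0.001,0,0,0,1,0.025,0.023,0.002,0,0,0,1,0,0,0,0,0,0,1]

```text
time_s: 18.2
tcp_pos: [425.8, 313.3, 67.9]
tool_rot: [-3.14, -0.003, 3.014]
contact_force: [-0.2, -0.1, -0.1]
width: 85.1
finger_force: 0.0
```

Call:
drive_tool:
  series: [0,0,0,0,0,0,1,0,0,0,0,0,0,1,0,0,0,0,0,0,1]

```text
time_s: 18.45
tcp_pos: [430.5, 309.9, 68.9]
tool_rot: [-3.141, -0.0, 3.01]
contact_force: [-0.5, 0.3, 0.1]
width: 85.2
finger_force: 0.0
```

```bash
python3 - <<'E'
from vis import *
p,d,K,T=wrist();cv2.imwrite("pics/w5.png",p[:,:,::-1]);show(tops(p,d,K,T,teal(p),18))
E
python3 plan.py 30 430,311,0,172.4,1
```

```text
[321. 219.] z17.4 [429.819 312.193] [62.023 58.598] 15.3 A2826
t18.50 tcp [430.7 309.8  69. ] rot [-3.1411e+00 -3.0000e-04  3.0095e+00] w85.4 F [ 0.3 -0.   0.2] ff0.0
-> [429.8 310.9  -0. ] yaw 172.4 3
[0, 0, 0.023, 0, 0, 0, 1, 0, 0.001, 0.023, 0, 0, 0, 1, 0.001, 0, 0.023, 0, 0, 0, 1]
```

View pics/w5.png

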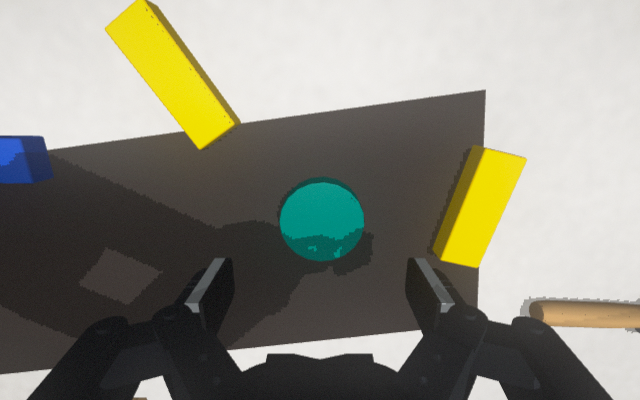

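The disc (322,220) is centred between the fingers. The yellow bar's nearest edge (440,250) is clear of the right finger.

Call:
drive_tool:
  series: [0,0.001,0.03,0,0,0,1,0,0,0.026,0,0,0,1,0,0,0.013,0,0,0,1,0,0,0,0,0,0,1,0,0,0,0,0,0,-1]

```text
time_s: 18.92
tcp_pos: [430.4, 310.7, -0.2]
tool_rot: [-3.14, -0.001, 3.009]
contact_force: [0.1, 0.4, -0.0]
width: 75.4
finger_force: 0.0
```

Call:
drive_tool:
  series: [0,0,0,0,0,0,-1,0,0,0,0,0,0,-1,0,0,0,0,0,0,-1,0,0,0,0,0,0,-1,0,0,0,0,0,0,-1]

```text
time_s: 19.33
tcp_pos: [431.2, 311.9, 1.8]
tool_rot: [3.14, 0.002, 3.011]
contact_force: [0.6, -3.6, 6.4]
width: 57.4
finger_force: 63.7
```

Call:
drive_tool:
  series: [0,0,0,0,0,0,-1,0,0,0,0,0,0,-1]

```text
time_s: 19.5
tcp_pos: [431.3, 311.8, 1.8]
tool_rot: [3.14, 0.002, 3.011]
contact_force: [0.4, -3.8, 5.8]
width: 57.5
finger_force: 63.7
```

```bash
python3 plan.py 34 430.5,311,80,172.4,-1 637.5,-253,80,172.4,-1
```

```text
t19.50 tcp [431.3 311.8   1.8] rot [3.1405e+00 1.8000e-03 3.0107e+00] w57.5 F [ 0.4 -3.8  5.8] ff63.7
-> [430.1 311.   79.8] yaw 172.5 3
-> [ 637.3 -252.9   79.8] yaw 172.5 18
[0, 0, -0.026, 0, 0, 0, -1, 0, 0, -0.026, 0, 0, 0, -1, 0.001, -0.001, -0.026, 0, 0, 0, -1, -0.016, -0.03, 0, 0, 0, 0, -1, -0.015, -0.03, 0, 0, 0, 0, -1]
[-0.016, -0.03, 0, 0, 0, 0, -1, -0.015, -0.029, 0, 0, 0, 0, -1, -0.016, -0.03, 0, 0, 0, 0, -1, -0.015, -0.029, 0, 0, 0, 0, -1, -0.016, -0.03, 0, 0, 0, 0, -1]
[-0.015, -0.029, 0, 0, 0, 0, -1, -0.016, -0.03, 0, 0, 0, 0, -1, -0.015, -0.029, 0, 0, 0, 0, -1, -0.016, -0.03, 0, 0, 0, 0, -1, -0.015, -0.029, 0, 0, 0, 0, -1]
[-0.016, -0.03, 0, 0, 0, 0, -1, -0.015, -0.029, 0, 0, 0, 0, -1, -0.016, -0.03, 0, 0, 0, 0, -1, -0.015, -0.029, 0, 0, 0, 0, -1, -0.016, -0.03, 0, 0, 0, 0, -1]
[-0.015, -0.029, 0, 0, 0, 0, -1]
```

Call:
drive_tool:
  series: [0,0,-0.026,0,0,0,-1,0,0,-0.026,0,0,0,-1,0.001,-0.001,-0.026,0,0,0,-1,-0.016,-0.03,0,0,0,0,-1,-0.015,-0.03,0,0,0,0,-1]

```text
time_s: 19.92
tcp_pos: [453.8, 248.6, 81.2]
tool_rot: [3.138, 0.005, 3.014]
contact_force: [0.3, -1.4, -2.1]
width: 57.7
finger_force: 65.2
```

Call:
drive_tool:
  series: [-0.016,-0.03,0,0,0,0,-1,-0.015,-0.029,0,0,0,0,-1,-0.016,-0.03,0,0,0,0,-1,-0.015,-0.029,0,0,0,0,-1,-0.016,-0.03,0,0,0,0,-1]

```text
time_s: 20.33
tcp_pos: [510.8, 88.9, 79.4]
tool_rot: [3.141, 0.002, 3.011]
contact_force: [1.2, -0.1, -1.8]
width: 58.0
finger_force: 65.2
```

Call:
drive_tool:
  series: [-0.015,-0.029,0,0,0,0,-1,-0.016,-0.03,0,0,0,0,-1,-0.015,-0.029,0,0,0,0,-1,-0.016,-0.03,0,0,0,0,-1,-0.015,-0.029,0,0,0,0,-1]

```text
time_s: 20.75
tcp_pos: [568.1, -67.3, 79.4]
tool_rot: [3.142, 0.002, 3.011]
contact_force: [0.7, -0.0, -1.2]
width: 57.4
finger_force: 65.2
```

Call:
drive_tool:
  series: [-0.016,-0.03,0,0,0,0,-1,-0.015,-0.029,0,0,0,0,-1,-0.016,-0.03,0,0,0,0,-1,-0.015,-0.029,0,0,0,0,-1,-0.016,-0.03,0,0,0,0,-1]

```text
time_s: 21.17
tcp_pos: [625.7, -224.1, 79.4]
tool_rot: [-3.141, 0.001, 3.01]
contact_force: [0.4, 0.1, -1.6]
width: 57.8
finger_force: 65.2
```

Call:
drive_tool:
  series: [-0.015,-0.029,0,0,0,0,-1,0,0,0,0,0,0,-1,0,0,0,0,0,0,-1,0,0,0,0,0,0,-1]

```text
time_s: 21.5
tcp_pos: [636.0, -252.9, 78.7]
tool_rot: [3.141, -0.0, 3.01]
contact_force: [-1.4, 0.4, -0.6]
width: 57.2
finger_force: 65.1
```

```bash
python3 - <<'E'
from vis import *
p,d,K,T=wrist();show(tops(p,d,K,T,teal(p),95))
E
python3 plan.py 26 638.3,-253,10,172.4,-1
```

```text
[317. 268.] z94.1 [ 635.29  -251.628] [56.908 58.605] 82.7 A2606
[581. 148.] z21.5 [ 597.831 -134.556] [25.385 52.303] 84.9 A971
[181.  10.] z17.6 [ 520.602 -288.323] [33.147  9.305] 82.5 A200
t21.55 tcp [ 635.9 -252.3   78.6] rot [ 3.1412e+00 -3.0000e-04  3.0109e+00] w57.6 F [-0.5 -0.3 -0.7] ff65.1
-> [ 637.9 -252.5    9.6] yaw 172.5 3
[-0.001, 0, 0.023, 0, 0, 0, -1, -0.001, 0, 0.023, 0, 0, 0, -1, 0, 0, 0.023, 0, 0, 0, -1]
```

Call:
drive_tool:
  series: [-0.001,0,0.024,0,0,0,-1,-0.001,0,0.023,0,0,0,-1,0,0,0.023,0,0,0,-1,0,0,0.001,0,0,0,-1,0,0,0,0,0,0,-1]

```text
time_s: 21.97
tcp_pos: [637.3, -251.8, 6.6]
tool_rot: [3.141, -0.003, 3.012]
contact_force: [-0.7, -0.7, -1.8]
width: 57.6
finger_force: 74.7
```

Call:
drive_tool:
  series: [0,0,0.001,0,0,0,-1,0,0,0.001,0,0,0,-1,0,0,0,0,0,0,-1]

```text
time_s: 22.22
tcp_pos: [639.0, -253.3, 6.6]
tool_rot: [-3.141, 0.002, 3.011]
contact_force: [-0.5, -0.4, -1.1]
width: 57.7
finger_force: 74.7
```

Call:
drive_tool:
  series: [0,0,0.001,0,0,0,-1,0,0,0,0,0,0,-1,0,0,0,0,0,0,-1]

```text
time_s: 22.47
tcp_pos: [638.4, -253.4, 4.7]
tool_rot: [-3.142, 0.0, 3.011]
contact_force: [0.3, 0.5, -1.2]
width: 57.7
finger_force: 74.7
```

Call:
drive_tool:
  series: [0,0,0.001,0,0,0,-1,0,0,0,0,0,0,-1,0,0,0,0,0,0,-1]

```text
time_s: 22.72
tcp_pos: [638.3, -253.3, 3.2]
tool_rot: [-3.142, -0.0, 3.011]
contact_force: [0.0, -0.4, -2.1]
width: 57.6
finger_force: 74.7
```

Call:
drive_tool:
  series: [0,0,0.001,0,0,0,-1,0,0,0,0,0,0,-1,0,0,0,0,0,0,-1]

```text
time_s: 22.97
tcp_pos: [638.5, -253.3, 3.0]
tool_rot: [3.142, 0.0, 3.011]
contact_force: [-2.6, 0.9, 6.4]
width: 57.5
finger_force: 75.4
```

```bash
python3 - <<'E'
from vis import *
p,d,K,T=wrist();cv2.imwrite("pics/w6.png",p[:,:,::-1]);show(tops(p,d,K,T,teal(p),22))
p,d=arm.snapshot("scene");cv2.imwrite("pics/s2.png",cv2.resize(np.ascontiguousarray(p[100:350,120:420,::-1]),None,fx=2.4,fy=2.4))
c=arm.calibration("scene");show(tops(p,d,c["camera_matrix"],c["pose"],teal(p),22))
E
```

```text
[314. 271.] z21.6 [ 639.122 -252.198] [57.228 58.664] 82.5 A2654
[349. 300.] z24.2 [620.367 232.896] [37.661 37.602] 11.9 A1079
[288. 260.] z24.6 [635.34   67.505] [50.22  47.183] 83.1 A2172
[252. 226.] z24.2 [622.065 -65.468] [36.982 82.609] 83.1 A2787
[306. 181.] z20.8 [441.307 -53.88 ] [48.667 50.495] 32.5 A1295
[230. 148.] z20.6 [ 474.582 -311.005] [51.472 51.254] 70.7 A1333
```

View pics/w6.png

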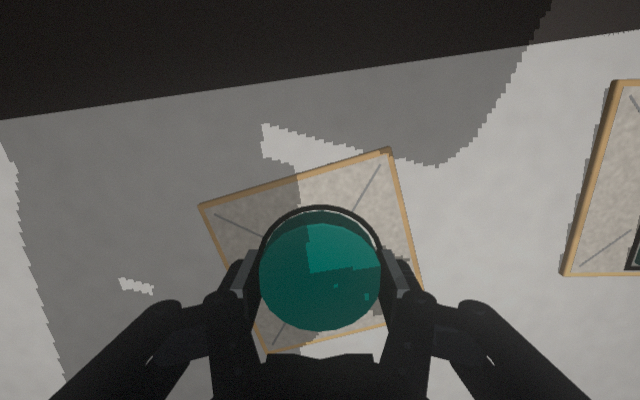

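The disc is down with its top at z = 21.6 mm. It sits inside the ring, whose upper rim is visible at (320,208). I'll release it and back off.

Call:
drive_tool:
  series: [0,0,0,0,0,0,0.5,0,0,0,0,0,0,0.7,0,0,0,0,0,0,0.8,0,0,0,0,0,0,0.8,0,0,-0.01,0,0,0,0.8]

```text
time_s: 23.48
tcp_pos: [637.0, -252.7, 10.7]
tool_rot: [3.141, -0.003, 3.011]
contact_force: [-0.3, -0.3, -0.7]
width: 76.8
finger_force: 0.0
```

Call:
drive_tool:
  series: [0,0,-0.025,0,0,0,0.8,0,0,-0.04,0,0,0,0.8,0,0,-0.04,0,0,0,0.8,0.03,0,-0.04,0,0,0,0.8,0.04,0,-0.02,0,0,0,0.8]

```text
time_s: 23.9
tcp_pos: [580.3, -246.2, 174.5]
tool_rot: [-3.139, 0.008, 3.012]
contact_force: [-0.5, -1.3, 0.6]
width: 77.0
finger_force: 0.0
```

Call:
drive_tool:
  series: [0.04,-0.02,0,0,0,0,0.8,0.04,-0.02,0,0,0,0,0.8,0.04,0,0,0,0,0,0.8,0,0,0,0,0,0,0.8,0,0,0,0,0,0,0.8]

```text
time_s: 24.32
tcp_pos: [456.3, -267.1, 170.1]
tool_rot: [-3.142, 0.0, 3.009]
contact_force: [0.6, -0.3, 0.4]
width: 76.7
finger_force: 0.0
```

```bash
python3 - <<'E'
from vis import *
for n in("top","scene"):
    p,d=arm.snapshot(n);c=arm.calibration(n);print(n);show(tops(p,d,c["camera_matrix"],c["pose"],teal(p),22))
    if n=="top": cv2.imwrite("pics/t2.png",cv2.resize(np.ascontiguousarray(p[110:290,200:520,::-1]),None,fx=2.5,fy=2.5,interpolation=cv2.INTER_CUBIC))
print(arm.state()["tcp_pos"])
E
```

```text
top
[375. 231.] z17.0 [433.094 -61.407] [51.178 43.91 ] 3.1 A1127
scene
[349. 300.] z24.2 [620.367 232.896] [37.661 37.602] 11.9 A1079
[288. 260.] z24.4 [635.356  67.763] [50.612 47.269] 82.9 A2170
[252. 226.] z24.3 [622.065 -65.468] [36.982 82.609] 83.1 A2752
[199. 191.] z24.4 [ 639.196 -252.343] [61.644 58.669] 43.7 A2714
[305. 181.] z20.7 [441.54  -54.481] [48.739 50.709] 30.7 A1305
[230. 148.] z20.7 [ 476.381 -309.973] [56.48  50.703] 77.9 A1424
[ 459.223 -267.656  170.266]
```

View pics/t2.png

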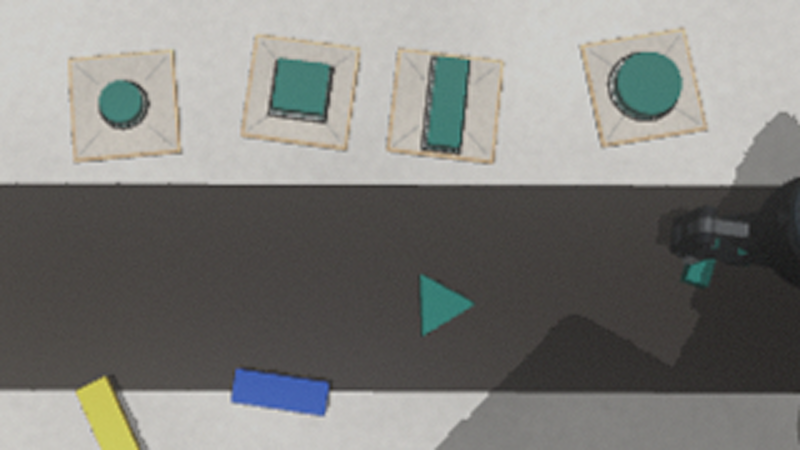

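All four pieces sit in their outlines, within about 3 mm in the scene view. The triangle is unmoved, and the L still reads at its start position (partly hidden by the arm). I'll hand in the job.

```bash
python3 -c "
from workcell import arm
print(arm.close_job())"
```

```text
the job is handed in; nothing more can be done
None
```

I placed all four glass pieces on their matching boards, centred to about 3 mm by my camera measurements, left both offcuts where they were, and handed in the job at about 24 s; the hand-in returned no verdict.

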